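# Slide the flanged drill guide sleeve into its jig

### The job

Load the drilling jig: take the brass guide sleeve with the flange at its foot and slide it upright from the open front of the slotted plate all the way to the closed end of the slot, so that its flange lies flat beneath the plate and the barrel stands up through the slot; then let go of it. Leave the plain steel sleeve standing where it is.

Things in the scene. Friction and masses are not known exactly. Their poses are not given: they have to be found in the camera images.
- brass_sleeve: Brass-coloured drill guide sleeve, loose, standing upright on the bench, 110 mm tall, about 0.3 kg: a round barrel 28 mm in diameter on a round foot flange 64 mm in diameter and 8 mm thick. Origin at the centre of the flange's underside, z up along the barrel. A bench grinder 0.35 m tall stands beyond the sleeves (x over 0.57 m, y -0.10 to 0.30 m): approach them in front of it.
- steel_sleeve: Plain steel-grey sleeve without a flange, loose, standing upright on the bench, 38 mm in diameter, 85 mm tall. A bystander: it does not belong in the jig. Origin at the centre of its underside, z up. It may stand to the left or to the right of the brass sleeve, 110 mm or more away.
- jig: Fixed jig: grey base plate (x -135 to +50 mm, 130 wide, 8 thick) carrying on rails a bare-metal keeper plate (x -50 to +50, 10 thick, underside 22 above the base plate, top 40 above the bench, screw heads 43). The plate's slot along x is 42 wide, open at the front (-x, roughly towards the robot; flares to 72), closed at the back. Rails 92 apart. Origin on the bench below the seat; y left, z up.
- seat (a point): Where the brass sleeve's origin belongs: point on the base plate's top (8 mm above the bench), on the slot's centre line, 22 mm before its closed end (a barrel pushed against the closed end has its centre about 8 mm beyond). Axes as the jig's.
- entry (a point): Point on the top of the base plate's bare front apron, 95 mm straight before the seat (x = -95 mm in the jig), 8 mm above the bench. With the sleeve's origin over it the flange is 13 mm clear of the keeper plate. Axes as the jig's.
Not all that is in view belongs to the job. Of the things shaped like the brass_sleeve, the brass one is meant.

How it is judged (in metres and radians):
At the end, for the whole second after the job is handed in: The brass sleeve stands upright (within 10 degrees), released and at rest on the jig's base plate with its flange beneath the keeper plate, its axis within 16 mm of the seat horizontally and its underside within 5 mm of the base plate's top (horizontal distance between brass_sleeve and seat below 0.016 m and z of brass_sleeve in the frame of seat between -0.005 and 0.005 m and angle between brass_sleeve's own z axis and vertical below 0.17 rad and linear speed of brass_sleeve below 0.02 m/s); the robot touches nothing.
It fails at once if the plain steel sleeve is moved more than 30 mm or knocked over (distance of steel_sleeve from where it was at the start of the episode above 0.03 m or angle between steel_sleeve's own z axis and vertical above 0.3 rad).
It also fails if it takes over 40 s, if anything falls off the work surface, if the arm or the gripper's body presses on something with over 40 N, if the wrist force passes 120 N, or if a joint passes its speed limit or range.

### The arm

A 6-joint arm with a two-finger parallel gripper is mounted at the origin on a cart in front of the work surface, level with it; the furniture and walls round the work are solid. World frame = base frame: x ahead of the robot, y to its left, z up, the work surface at z = 0. Lengths are in m, angles in degrees, forces in N, time in s.
With the tool pointing down it reaches from about 0.25 to 0.8 m from the base axis. Payload 8.5 kg.
Tool frame: the origin (TCP) lies midway between the tips of the shut fingers; the grasp point (between the pads) lies r.hold_point_z behind it (r.hold_point_z is the distance from the TCP to the grasp point, in m); y points along the fingers, x is the direction in which the jaws open and shut, and the axes are right-handed (so a half turn about y gives the same grasp; the last joint's range is limited). The gripper opens to 85 mm and grips with 20 to 120 N. Pads are 22 mm wide; open, the fingers measure 114 mm over their backs; the gripper's body (76 mm by 85 mm) begins 54 mm behind the grasp point. The pads swing forward as they close: fully open they stand 13 mm farther back than shut.
Start: joints at [-69.901, 13.648, -0.773, 75.585, 0, 90], TCP at [0.18, -0.493, 0.231] pointing down, gripper open.
Joint ranges: [-152.45, 152.45], [-59.26, 108.67], [-65.41, 83.53], [-104.44, 129.93], [-82.83, 76.93], [-180, 180]. Speed limits (degrees/s): [127.2, 127.2, 159.86, 180, 180, 180].

### API

Orientations are given as a 3x3 rotation matrix whose columns are the frame's x, y, z axes.
In Python, from plant import r gives the robot as it stands.
- The arm moves only by the tool move_arm, never from a script. Its arguments are lists of equal length, an entry for each row: "hand": the opening, from 0 (shut) to 1 (fully open); "linear": the shift along the tool's x, y, z in mm, a list of three; "rotation": the turn, a rotation vector about the tool's x, y, z in rad, a list of three. A call has 1 to 20 rows; each row shifts and turns the commanded pose from where the row before left it, along the tool's axes as they then stand; what a row does not reach is not made up. A row lasts 1/10 s, in which the tool goes at most 50 mm and 8.59 degrees, less where a joint would pass 70% of its speed; a pose out of reach is approached as far as the arm can. A call with a gripper value outside its range is refused whole. The fingers move at their own pace and stop on an object; the grip force is fixed at half the most. Time passes only in rows, so rows that do not move let the fingers close. It gives the time, the measured TCP pose, the force and the opening at its end, in the units of the state.
- r.read_state(): the state, without advancing time (a new reading comes with each control period).
- r.grab_frame(name): name is "scene" or "side" or "wrist"; returns (picture, depth): 480x640x3 uint8, red, green, blue; 480x640 float32, m along the optical axis (not along the pixel's ray), 0 where there is no reading.
- r.camera_params(name): a dict with "fx", "fy", "cx", "cy" (pixels), "rvec" (rotation vector, rad) and "tvec" (3), from world to camera coordinates, as OpenCV has them; the wrist camera has in their place "tool_from_camera" (4x4, takes a point from camera to tool coordinates, whose origin is the TCP and whose axes are the tool frame's). Camera axes: x right, y down, z forward; pixel columns grow to the right and rows downward; lengths in m; the calibration is good to about 2 mm. A picture is of the moment at which its call begins: read the wrist's pose just before it. camera_params takes no time and is no camera call.
- r.hand_in(): hands the job in, once; it reports no verdict.
Trained networks look in the newest picture that a camera, given by its name, has taken for a name from the list of things; names that differ only in an ending like _2 or _b are one class to them, and where a whole thing is asked for, a point or a joint stands for the part that bears it (a point fixed in the world has none). Each returns a list of dicts, best first, with "score" (0 to 1); they miss things now and then, are a little off and sometimes report something else, mostly with a low value. They report only what shows in the picture. A call takes as long as a camera call. They do not tell look-alikes from the thing itself.
- r.find_in(camera, name): "rect" ([left, top, right, bottom] in pixels, round what is visible of it).
- r.place_of(camera, name): "at" ([column, row] in pixels: a listed point, or the origin of a listed thing).
The state is a dict: "t": time; "joint_pos": joint angles; "dq": joint speeds; "tau": joint torques, N m; "tcp_pos": TCP position; "ee_rot": TCP orientation; "wrist_force": force on the tool from outside, world axes, zero at the start; "torque": the same for the moment, N m; "gripper_width": finger opening in m.
Only numpy, scipy, OpenCV 4.12 (cv2) and the standard library are available. Lean on these libraries where they do the work, as an engineer would, in place of code of your own. Each camera call takes 0.05 s, during which the arm holds its last target.

## Working session

There is one attempt and no reset: what is moved stays moved. The work goes in short steps, Python scripts to look and compute and a tool call to move; the robot and the scene stay as the last step left them, time stands still between calls to the robot, and variables do not carry over. Pictures are saved under pics/ and viewed, and the job is handed in when it is done.

Besides the shell and the picture viewer there is one more tool, called after "Call:" as name(argument=value, ...) on one line, values as JSON. move_arm: Moves the arm, as the interface text tells. Its arguments: {"type":"object","properties":{"hand":{"type":"array","items":{"type":"number"}},"linear":{"type":"array","items":{"type":"array","items":{"type":"number"}}},"rotation":{"type":"array","items":{"type":"array","items":{"type":"number"}}}},"required":["hand","linear","rotation"]}

```bash
ls; mkdir -p pics; cat > h.py <<'E'
import numpy as np, cv2
from plant import r
def cam(n):
    p=r.camera_params(n); K=np.array([[p['fx'],0,p['cx']],[0,p['fy'],p['cy']],[0,0,1.]])
    if n=='wrist':
        s=r.read_state(); T=np.eye(4); T[:3,:3]=np.array(s['ee_rot']).reshape(3,3); T[:3,3]=s['tcp_pos']
        M=T@np.array(p['tool_from_camera']); return K,M
    R=cv2.Rodrigues(np.array(p['rvec'],float))[0]; t=np.array(p['tvec'],float).ravel()
    M=np.eye(4); M[:3,:3]=R.T; M[:3,3]=-R.T@t; return K,M
def ray(K,M,uv):
    d=M[:3,:3]@np.linalg.solve(K,[uv[0],uv[1],1.]); return M[:3,3],d
def onz(K,M,uv,z):
    o,d=ray(K,M,uv); return o+d*(z-o[2])/d[2]
def tri(a,b):
    A=[];B=[]
    for o,d in (a,b):
        d=d/np.linalg.norm(d);P=np.eye(3)-np.outer(d,d);A.append(P);B.append(P@o)
    x=np.linalg.solve(sum(A),sum(B)); return x,[np.linalg.norm(P@(x-o)) for P,(o,_) in zip(A,(a,b))]
def proj(K,M,X):
    c=M[:3,:3].T@(np.asarray(X)-M[:3,3]); return (K@c/c[2])[:2]
E
python3 - <<'E'
from h import *
np.set_printoptions(precision=4,suppress=True)
print(r.read_state(), r.hold_point_z)
for n in ('scene','side'):
    im,d=r.grab_frame(n); cv2.imwrite(f'pics/{n}0.png',im[:,:,::-1]); np.savez(f'{n}0.npz',im=im,d=d)
    for o in ('brass_sleeve','steel_sleeve','jig'):
        print(n,o,r.find_in(n,o))
    for o in ('brass_sleeve','steel_sleeve','seat','entry','jig'): print(n,o,r.place_of(n,o))
    print(cam(n)[1])
E
```

```text
pics
{'t': 0.0, 'joint_pos': array([-69.9012,  13.6789,  -0.8178,  75.5843,   0.0009,  90.0006]), 'dq': array([-0.1002, -0.0425,  0.0883, -0.0636,  0.0016, -0.0255]), 'tau': array([ -0.0025, -53.8781,  34.6436,   0.0186,  -0.0002,   0.    ]), 'tcp_pos': array([ 0.1803, -0.4926,  0.2307]), 'ee_rot': array([[ 0.3436, -0.0005,  0.9391],
       [-0.9391,  0.0013,  0.3436],
       [-0.0014, -1.    ,  0.    ]]), 'wrist_force': array([ 0.5489, -0.1291, -0.1317]), 'torque': array([-0.0262,  0.0089, -0.05  ]), 'gripper_width': 0.08534578308058295} 0.0187
scene brass_sleeve [{'rect': [268.5, 198.5, 299.1, 250.1], 'score': 0.94}, {'rect': [270.8, 232.5, 297.4, 296.5], 'score': 0.7}, {'rect': [413.7, 266.2, 523.3, 340.1], 'score': 0.44}]
scene steel_sleeve [{'rect': [231.7, 168.5, 251.9, 213.3], 'score': 0.7}, {'rect': [412.0, 263.0, 521.6, 340.7], 'score': 0.39}]
scene jig [{'rect': [411.0, 266.6, 524.0, 338.8], 'score': 0.77}]
scene brass_sleeve [{'at': [286.3, 288.0], 'score': 0.68}, {'at': [282.5, 246.9], 'score': 0.63}]
scene steel_sleeve [{'at': [242.3, 209.3], 'score': 0.78}, {'at': [474.
[... 318 characters left out ...]
]]
side brass_sleeve [{'rect': [385.5, 206.5, 406.1, 267.5], 'score': 0.66}, {'rect': [312.4, 220.9, 351.0, 292.0], 'score': 0.57}]
side steel_sleeve [{'rect': [274.2, 278.8, 303.5, 344.7], 'score': 0.96}]
side jig []
side brass_sleeve [{'at': [333.3, 283.8], 'score': 0.96}, {'at': [388.3, 259.0], 'score': 0.91}]
side steel_sleeve [{'at': [290.8, 341.3], 'score': 0.9}]
side seat [{'at': [298.5, 210.7], 'score': 0.74}]
side entry [{'at': [336.1, 211.2], 'score': 0.59}]
side jig [{'at': [296.8, 210.3], 'score': 0.58}, {'at': [299.2, 211.7], 'score': 0.4}]
[[-0.9869 -0.0632  0.1481  0.3623]
 [-0.161   0.3613 -0.9184  0.7482]
 [ 0.0045 -0.9303 -0.3668  0.3829]
 [ 0.      0.      0.      1.    ]]
```

View pics/scene0.png

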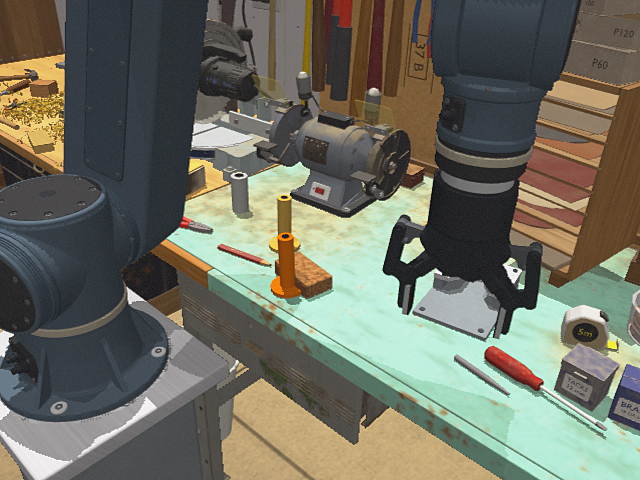

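View pics/side0.png

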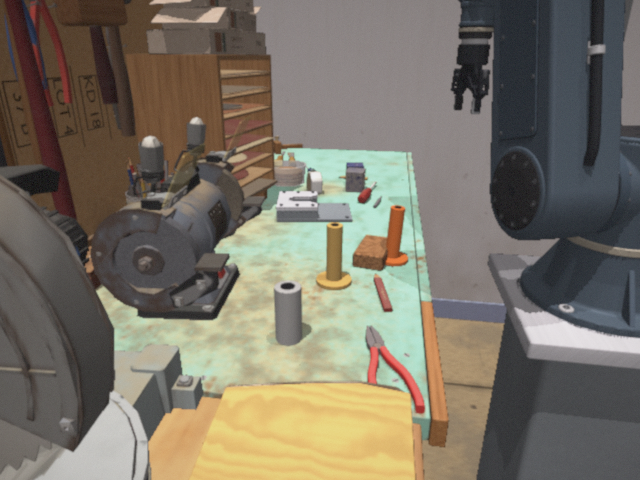

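```bash
python3 - <<'E'
from h import *
np.set_printoptions(precision=4,suppress=True)
a=cam('scene');b=cam('side')
for n,u,v in [('brassFar',(282.5,246.9),(333.3,283.8)),('brassNear',(286.3,288),(388.3,259)),('steel',(242.3,209.3),(290.8,341.3)),('seat',(476.3,285.4),(298.5,210.7)),('entry',(452.4,309.4),(336.1,211.2))]:
    print(n,*tri(ray(*a,u),ray(*b,v)), onz(*a,u,.0),onz(*b,v,.0))
A=cv2.imread('pics/scene0.png')[150:350,200:540]; B=cv2.imread('pics/side0.png')[180:360,240:430]
cv2.imwrite('pics/c0.png',np.vstack([cv2.resize(A[0:160,20:130],(400,580))]) )
cv2.imwrite('pics/c1.png',cv2.resize(B,(600,568)))
cv2.imwrite('pics/c2.png',cv2.resize(A[100:,190:],(750,500)))
E
```

```text
brassFar [ 0.4493  0.0288 -0.0034] [np.float64(0.0009370157754706933), np.float64(0.0009370157754707375)] [0.444  0.0244 0.    ] [0.4494 0.0338 0.    ]
brassNear [ 0.3518 -0.0834  0.0003] [np.float64(0.003423127531459398), np.float64(0.00342312753145934)] [ 0.3475 -0.084   0.    ] [ 0.3545 -0.089   0.    ]
steel [ 0.4918  0.2078 -0.0026] [np.float64(0.004480425432251547), np.float64(0.004480425432251536)] [0.4953 0.2067 0.    ] [0.4866 0.2162 0.    ]
seat [ 0.5885 -0.3334  0.0072] [np.float64(0.0014078335397097583), np.float64(0.0014078335397098927)] [ 0.601  -0.3285  0.    ] [ 0.5913 -0.3508  0.    ]
entry [ 0.4923 -0.3415  0.0088] [np.float64(0.0013541649747251532), np.float64(0.0013541649747251872)] [ 0.5055 -0.3358  0.    ] [ 0.4941 -0.3639  0.    ]
```

View pics/c0.png

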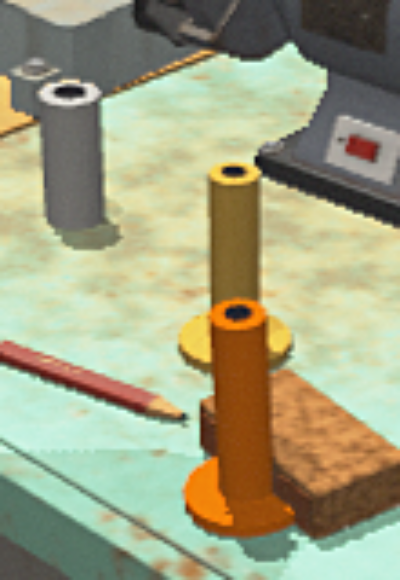

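View pics/c1.png

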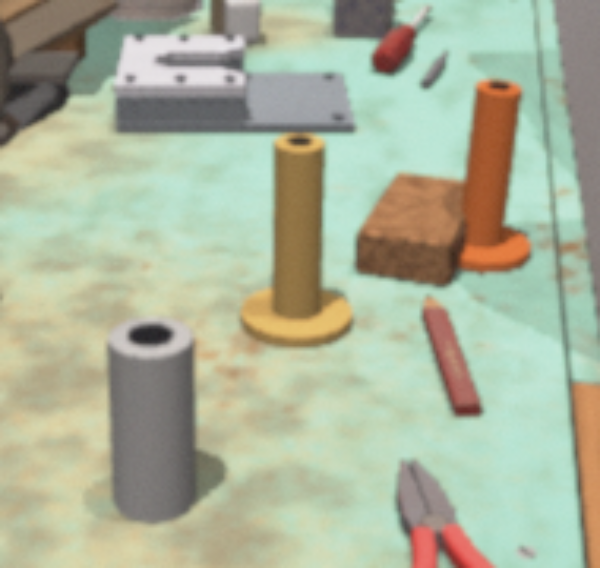

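View pics/c2.png

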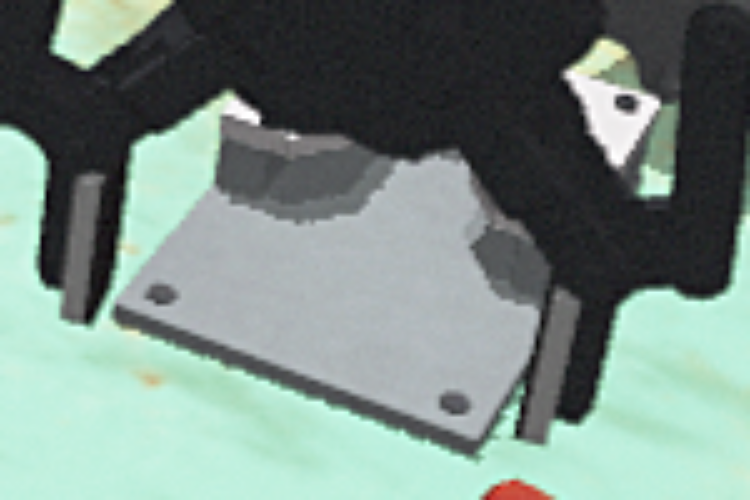

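The two look-alikes are the yellow brass one, scene (282,247) and side (333,284), and the orange one, scene (286,288) and side (388,259). The crops show the far one is brass-yellow and the near one plain orange, so I take the far one at about (0.449, 0.029). The jig shows at side (298,211).

```bash
python3 - <<'E'
from h import *
np.set_printoptions(precision=4,suppress=True)
K,M=cam('wrist');print(K,M, np.array(r.camera_params('wrist')['tool_from_camera']))
im,d=r.grab_frame('wrist'); cv2.imwrite('pics/w0.png',im[:,:,::-1])
# barrel centroid from depth/colour in scene & side: top of brass
for n in ('scene','side'):
    z=np.load(f'{n}0.npz');im=z['im'];d=z['d'];k,m=cam(n)
    hsv=cv2.cvtColor(im,cv2.COLOR_RGB2HSV)
    box={'scene':(190,260,262,306),'side':(215,295,310,356)}[n]
    msk=np.zeros(d.shape,bool);msk[box[0]:box[1],box[2]:box[3]]=1
    v,u=np.nonzero(msk&(d>0))
    P=np.stack([(u-k[0,2])/k[0,0]*d[v,u],(v-k[1,2])/k[1,1]*d[v,u],d[v,u]],1)@m[:3,:3].T+m[:3,3]
    H=hsv[v,u]
    s=(H[:,0]>18)&(H[:,0]<30)&(H[:,1]>100)&(P[:,2]>.03)&(P[:,2]<.13)&(abs(P[:,0]-.45)<.04)&(abs(P[:,1]-.03)<.04)
    Q=P[s];print(n,s.sum(),Q.mean(0),Q.min(0),Q.max(0))
    # fit cylinder radius 14
    from scipy.optimize import least_squares
    f=least_squares(lambda c:np.hypot(Q[:,0]-c[0],Q[:,1]-c[1])-.014,Q.mean(0)[:2]+ (Q.mean(0)[:2]-m[:2,3])*.02,loss='soft_l1',f_scale=.002);print(f.x,np.abs(f.fun).mean())
E
```

```text
[[377.4249   0.     314.3427]
 [  0.     377.4249 236.8518]
 [  0.       0.       1.    ]] [[ 0.3435 -0.9013 -0.2641  0.2483]
 [-0.9392 -0.3297 -0.0962 -0.4683]
 [-0.0003  0.2811 -0.9597  0.3743]
 [ 0.      0.      0.      1.    ]] [[ 1.     -0.0001 -0.0002  0.0001]
 [ 0.0002 -0.2811  0.9597 -0.1431]
 [-0.0002 -0.9597 -0.2811  0.0723]
 [ 0.      0.      0.      1.    ]]
scene 459 [0.4427 0.018  0.0786] [0.4336 0.0077 0.0338] [0.4625 0.0356 0.1121]
[0.4503 0.0255] 0.001589123159194562
side 387 [0.4489 0.0371 0.0751] [0.4376 0.0154 0.0302] [0.4621 0.0439 0.1122]
[0.4509 0.0265] 0.001141927968015751
```

View pics/w0.png

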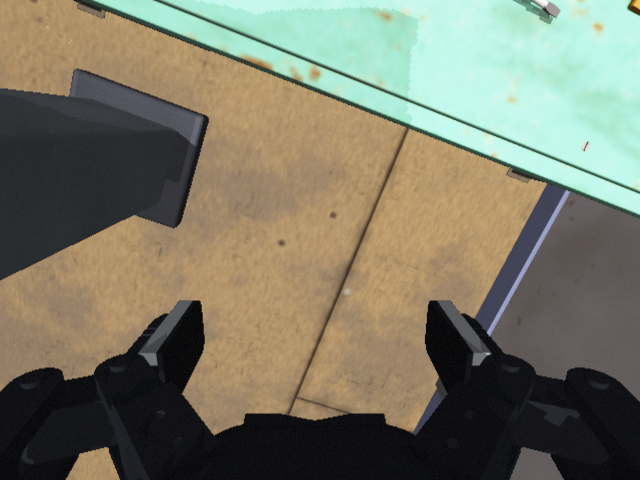

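Call:
move_arm(hand=[1, 1, 1, 1, 1, 1, 1, 1, 1, 1, 1, 1, 1, 1, 1, 1], linear=[[0, 0, 0], [0, 0, 0], [0, 0, 0], [0, 0, 0], [0, 0, 0], [0, 0, 0], [0, 0, 0], [0, 0, 0], [0, 0, 0], [45, 0, 24], [45, 0, 24], [45, 0, 24], [45, 0, 24], [45, 0, 24], [45, 0, 24], [0, 0, 0]], rotation=[[0, -0.1356, 0], [0, -0.1356, 0], [0, -0.1356, 0], [0, -0.1356, 0], [0, -0.1356, 0], [0, -0.1356, 0], [0, -0.1356, 0], [0, -0.1356, 0], [0, -0.1356, 0], [0, 0, 0], [0, 0, 0], [0, 0, 0], [0, 0, 0], [0, 0, 0], [0, 0, 0], [0, 0, 0]])

```text
t: 2.55
tcp_pos: [0.4497, -0.3488, 0.2308]
ee_rot: [[1.0, 0.001, -0.006], [0.006, 0.001, 1.0], [0.001, -1.0, 0.001]]
wrist_force: [0.8, -0.5, -0.5]
gripper_width: 0.0854
```

```bash
python3 - <<'E'
from h import *
np.set_printoptions(precision=4,suppress=True)
s=r.read_state();print(s['t'],s['tcp_pos'],s['ee_rot'],s['joint_pos'])
K,M=cam('wrist')
im,d=r.grab_frame('wrist'); cv2.imwrite('pics/w1.png',im[:,:,::-1]);np.savez('w1.npz',im=im,d=d,K=K,M=M)
for o in('seat','entry'):
    q=r.place_of('wrist',o);print(o,q,[onz(K,M,x['at'],.008) for x in q])
im,d=r.grab_frame('scene'); cv2.imwrite('pics/scene1.png',im[:,:,::-1])
a=cam('scene');b=cam('side')
for o in('seat','entry'):
    q=r.place_of('scene',o);print(o,q,[onz(*a,x['at'],.008) for x in q])
E
```

```text
2.55 [ 0.4497 -0.3488  0.2308] [[ 1.      0.0013 -0.0059]
 [ 0.0059  0.0008  1.    ]
 [ 0.0013 -1.      0.0008]] [-37.8448  18.0059   5.2495  77.2117   0.0798  51.819 ]
seat [{'at': [459.2, 184.6], 'score': 0.93}] [array([ 0.5915, -0.3306,  0.008 ])]
entry [{'at': [359.8, 201.7], 'score': 0.59}] [array([ 0.4956, -0.3479,  0.008 ])]
seat [{'at': [473.2, 284.9], 'score': 0.71}] [array([ 0.5871, -0.3285,  0.008 ])]
entry [{'at': [454.5, 310.5], 'score': 0.82}] [array([ 0.4952, -0.3449,  0.008 ])]
```

View pics/w1.png

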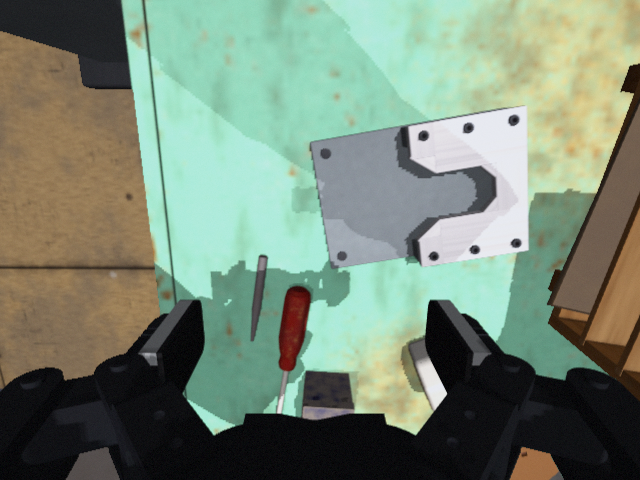

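```bash
python3 - <<'E'
from h import *
np.set_printoptions(precision=4,suppress=True)
z=np.load('w1.npz');K,M,im,d=z['K'],z['M'],z['im'],z['d']
c=cv2.resize(im[95:275,300:540],(800,600),interpolation=cv2.INTER_CUBIC);cv2.imwrite('pics/w1c.png',c[:,:,::-1])
def p3(u,v):
    return M[:3,:3]@(np.linalg.solve(K,[u,v,1.])*d[v,u])+M[:3,3]
for q in [(380,190),(505,150),(505,220),(450,240)]: print(q,p3(*q))
# top plate mask by height
v,u=np.mgrid[90:280,300:545];v=v.ravel();u=u.ravel()
P=(np.linalg.inv(K)@np.stack([u,v,np.ones_like(u)])*d[v,u]).T@M[:3,:3].T+M[:3,3]
t=(P[:,2]>.033)&(P[:,2]<.048)
pts=P[t][:,:2].astype(np.float32)
rc=cv2.minAreaRect(pts);print('keeper',rc)
b=(P[:,2]>.003)&(P[:,2]<.015)
print(np.median(P[t][:,2]))
# slot walls: in jig frame
# keeper outer rect ->yaw
E
```

```text
(380, 190) [ 0.5147 -0.3362  0.0086]
(505, 150) [ 0.6159 -0.2958  0.0389]
(505, 220) [ 0.6243 -0.3579  0.0404]
(450, 240) [ 0.5764 -0.3772  0.0401]
keeper ((0.5903500318527222, -0.33105921745300293), (0.10141626000404358, 0.13039839267730713), 10.108570098876953)
0.04042216846313068
```

View pics/w1c.png

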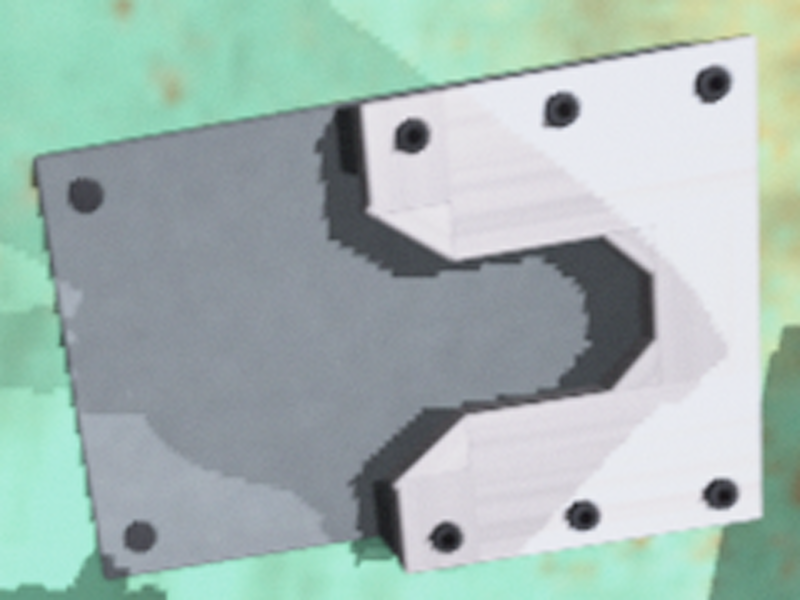

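Call:
move_arm(hand=[1, 1, 1, 1, 1, 1, 1, 1], linear=[[0, 0, 43], [0, 0, 43], [0, 0, 43], [0, 0, 43], [0, 0, 43], [0, 0, 43], [0, 0, 42], [0, 0, 0]], rotation=[[0, 0, 0], [0, 0, 0], [0, 0, 0], [0, 0, 0], [0, 0, 0], [0, 0, 0], [0, 0, 0], [0, 0, 0]])

```text
t: 3.65
tcp_pos: [0.4442, -0.0489, 0.2318]
ee_rot: [[1.0, 0.001, -0.003], [0.003, 0.001, 1.0], [0.001, -1.0, 0.001]]
wrist_force: [0.1, -0.1, -0.2]
gripper_width: 0.0854
```

```bash
python3 - <<'E'
from h import *
from scipy.optimize import least_squares
np.set_printoptions(precision=4,suppress=True)
s=r.read_state();print(s['t'],s['tcp_pos'],s['ee_rot'])
K,M=cam('wrist')
im,d=r.grab_frame('wrist'); cv2.imwrite('pics/w2.png',im[:,:,::-1])
q=r.place_of('wrist','brass_sleeve');print(q,[onz(K,M,x['at'],0) for x in q])
v,u=np.mgrid[0:480,0:640];v=v.ravel();u=u.ravel()
P=(np.linalg.inv(K)@np.stack([u,v,np.ones_like(u)])*d[v,u]).T@M[:3,:3].T+M[:3,3]
near=(np.hypot(P[:,0]-.45,P[:,1]-.026)<.05)&(d[v,u]>0)
T=P[near&(P[:,2]>.103)&(P[:,2]<.118)];print('top',len(T),T.mean(0),T.min(0),T.max(0))
print('circle',cv2.minEnclosingCircle(T[:,:2].astype(np.float32)))
Q=P[near&(P[:,2]>.03)&(P[:,2]<.105)]
if len(Q)>10: print(len(Q),least_squares(lambda c:np.hypot(Q[:,0]-c[0],Q[:,1]-c[1])-.014,[.45,.026],loss='soft_l1',f_scale=.002).x)
E
```

```text
3.65 [ 0.4442 -0.0489  0.2318] [[ 1.      0.0006 -0.003 ]
 [ 0.003   0.0011  1.    ]
 [ 0.0006 -1.      0.0011]]
[{'at': [321.9, 119.1], 'score': 0.9}, {'at': [220.2, 236.9], 'score': 0.68}] [array([0.4522, 0.0296, 0.    ]), array([ 0.3479, -0.0871,  0.    ])]
top 1389 [0.4515 0.0266 0.1104] [0.4379 0.0126 0.1063] [0.4649 0.0403 0.1134]
circle ((0.4515487849712372, 0.02645438350737095), 0.013970009982585907)
```

View pics/w2.png

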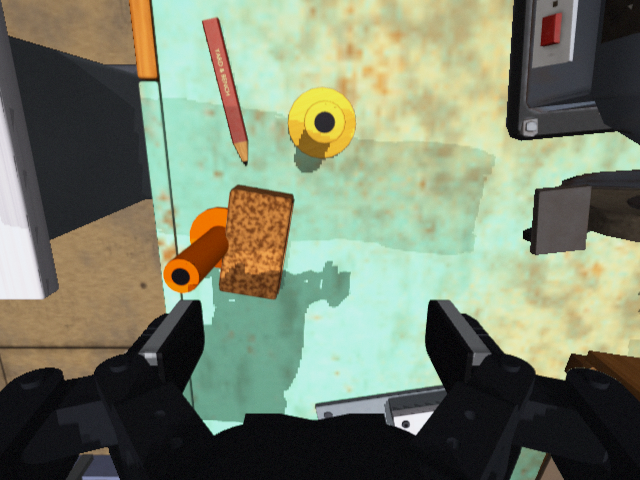

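Call:
move_arm(hand=[1, 1, 1, 1, 1, 1, 1, 1, 1], linear=[[4, 0, 38], [3.5, 0, 37.5], [0, 0, 0], [0, 40, 0], [0, 40, 0], [0, 30, 0], [0, 30, 0], [0, 24, 0], [0, 0, 0]], rotation=[[0, 0, 0], [0, 0, 0], [0, 0, 0], [0, 0, 0], [0, 0, 0], [0, 0, 0], [0, 0, 0], [0, 0, 0], [0, 0, 0]])

```text
t: 4.65
tcp_pos: [0.4503, 0.0218, 0.0649]
ee_rot: [[1.0, -0.005, 0.002], [-0.002, -0.001, 1.0], [-0.005, -1.0, -0.001]]
wrist_force: [-0.6, -0.4, -0.1]
gripper_width: 0.0854
```

Call:
move_arm(hand=[1, 1, 1], linear=[[1, -2, 4], [0, 0, 0], [0, 0, 0]], rotation=[[0, 0, 0], [0, 0, 0], [0, 0, 0]])

```text
t: 4.95
tcp_pos: [0.4545, 0.0276, 0.0707]
ee_rot: [[1.0, 0.003, -0.0], [0.0, 0.0, 1.0], [0.003, -1.0, 0.0]]
wrist_force: [-0.1, -1.0, -0.2]
gripper_width: 0.0853
```

```bash
python3 - <<'E'
from h import *
s=r.read_state();print(s['tcp_pos'])
im,d=r.grab_frame('wrist'); cv2.imwrite('pics/w3.png',im[:,:,::-1])
E
```

```text
[0.45454948 0.02764035 0.07071281]
```

View pics/w3.png

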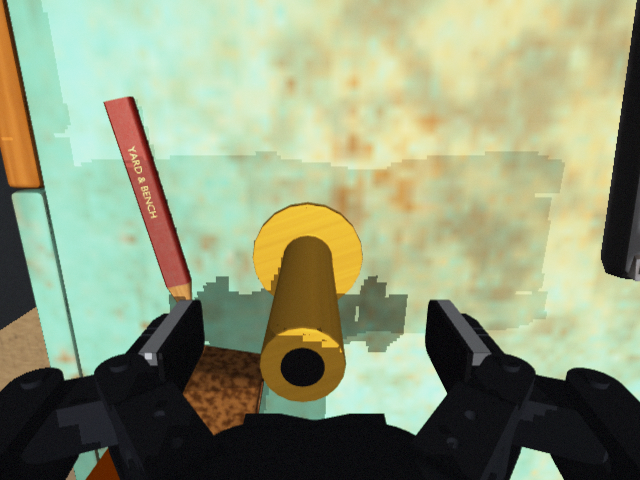

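The barrel (302,365) sits between the pads, about 3 mm off-centre. I'll centre on it and close.

Call:
move_arm(hand=[1, 1, 0, 0, 0, 0, 0, 0, 0, 0, 0], linear=[[-3, 0, -1], [0, 0, 0], [0, 0, 0], [0, 0, 0], [0, 0, 0], [0, 0, 0], [0, 0, 0], [0, 0, 0], [0, 0, 0], [0, 0, 0], [0, 0, 0]], rotation=[[0, 0, 0], [0, 0, 0], [0, 0, 0], [0, 0, 0], [0, 0, 0], [0, 0, 0], [0, 0, 0], [0, 0, 0], [0, 0, 0], [0, 0, 0], [0, 0, 0]])

```text
t: 6.1
tcp_pos: [0.4506, 0.0268, 0.0694]
ee_rot: [[1.0, 0.0, -0.0], [0.0, 0.0, 1.0], [0.0, -1.0, 0.0]]
wrist_force: [1.0, 0.2, 4.7]
gripper_width: 0.0265
```

Call:
move_arm(hand=[0, 0, 0, 0, 0, 0, 0, 0, 0, 0, 0, 0, 0, 0, 0, 0, 0, 0, 0], linear=[[0, -10, 0], [0, -20, 0], [0, -25, 0], [0, -25, 0], [0, 0, -15], [4, 0, -30], [5, 0, -35], [5, 0, -35], [5, 0, -35], [5, 0, -35], [5, 0, -35], [5, 0, -35], [5, 0, -35], [5, 0, -35], [4, 0, -30], [3, 0, -20], [0, 0, 0], [0, 0, 0], [0, 0, 0]], rotation=[[0, 0, 0], [0, 0, 0], [0, 0, 0], [0, 0, 0], [0, 0, 0], [0, 0, 0], [0, 0, 0], [0, 0, 0], [0, 0, 0], [0, 0, 0], [0, 0, 0], [0, 0, 0], [0, 0, 0], [0, 0, 0], [0, 0, 0], [0, 0, 0], [0, -0.088, 0], [0, -0.088, 0], [0, 0, 0]])

```text
t: 8.0
tcp_pos: [0.5009, -0.3481, 0.149]
ee_rot: [[0.984, -0.001, -0.176], [0.176, 0.001, 0.984], [-0.001, -1.0, 0.001]]
wrist_force: [-0.8, 0.1, -2.5]
gripper_width: 0.0268
```

```bash
cat > look.py <<'E'
from h import *
import sys
from scipy.optimize import least_squares
np.set_printoptions(precision=4,suppress=True)
s=r.read_state();print(s['t'],s['tcp_pos'],s['ee_rot'],s['wrist_force'],s['gripper_width'])
for n in ('wrist','side'):
    im,d=r.grab_frame(n); cv2.imwrite(f'pics/{n}_{sys.argv[1]}.png',im[:,:,::-1])
    if n=='side': cv2.imwrite(f'pics/sc_{sys.argv[1]}.png',cv2.resize(im[130:240,240:380,::-1],(760,600)))
    K,M=cam(n)
    v,u=np.mgrid[0:480,0:640];v=v.ravel();u=u.ravel()
    P=(np.linalg.inv(K)@np.stack([u,v,np.ones_like(u)])*d[v,u]).T@M[:3,:3].T+M[:3,3]
    h=cv2.cvtColor(im,cv2.COLOR_RGB2HSV)[v,u]
    t=s['tcp_pos'];w=(h[:,0]>18)&(h[:,0]<30)&(h[:,1]>110)&(d[v,u]>0)&(np.hypot(P[:,0]-t[0],P[:,1]-t[1])<.06)
    Q=P[w]
    if len(Q)>20:
        print(n,len(Q),Q.min(0),Q.max(0))
        rr=np.hypot(Q[:,0]-t[0],Q[:,1]-t[1]);zlo=Q[rr>.024];
        if len(zlo)>15:print('flange z',zlo[:,2].min(),np.median(zlo[:,2]),zlo[:,2].max(),'circ',cv2.minEnclosingCircle(zlo[:,:2].astype(np.float32)))
        T=Q[Q[:,2]>Q[:,2].max()-.006];print('top',cv2.minEnclosingCircle(T[:,:2].astype(np.float32)),np.median(T[:,2]))
E
python3 look.py a
```

```text
8.0 [ 0.5009 -0.3481  0.149 ] [[ 0.9843 -0.0014 -0.1763]
 [ 0.1763  0.0011  0.9843]
 [-0.0012 -1.      0.0013]] [-0.8224  0.0674 -2.5493] 0.026848024320883457
wrist 14580 [ 0.4631 -0.3995  0.0075] [ 0.55   -0.3165  0.1918]
flange z 0.007540439260980858 0.08789380511691566 0.09000365872455166 circ ((0.5045496821403503, -0.36476603150367737), 0.0488739050924778)
top ((0.5020775198936462, -0.3482823967933655), 0.01456702221184969) 0.18983507944638567
side 317 [ 0.4709 -0.3679  0.0819] [ 0.527  -0.3122  0.1912]
flange z 0.08187613209192551 0.08793712151705246 0.0901189924776219 circ ((0.4988710284233093, -0.34086790680885315), 0.03108588047325611)
top ((0.5009949207305908, -0.3395920693874359), 0.010900214314460754) 0.1884770715177669
```

View pics/wrist_a.png

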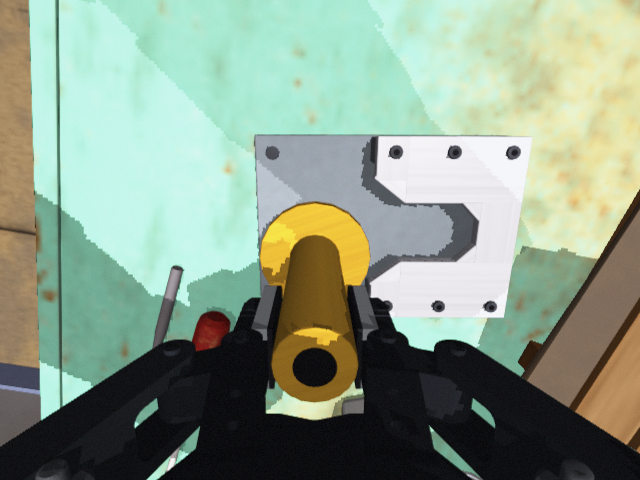

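View pics/sc_a.png

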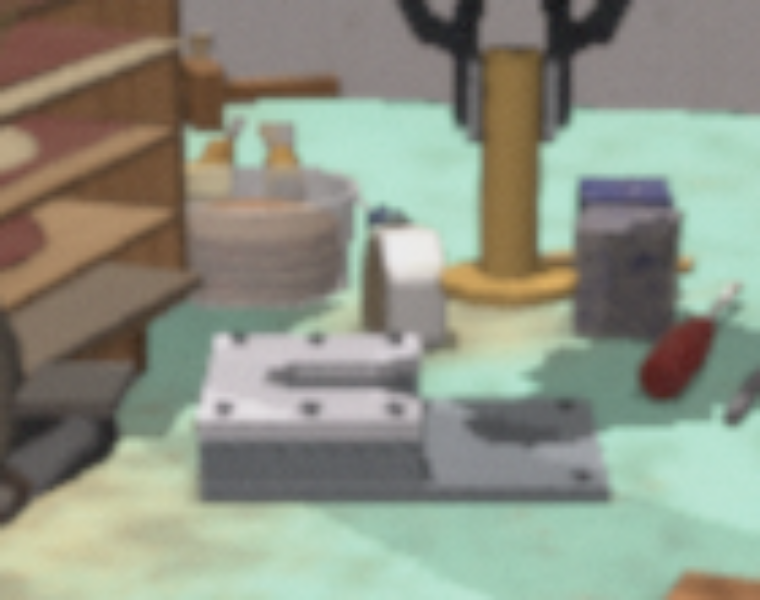

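Call:
move_arm(hand=[0, 0, 0, 0, 0, 0], linear=[[-6, 0, 1], [0, 25, 0], [0, 25, 0], [0, 12, 0], [0, 6, 0], [0, 0, 0]], rotation=[[0, 0, 0], [0, 0, 0], [0, 0, 0], [0, 0, 0], [0, 0, 0], [0, 0, 0]])

```text
t: 8.7
tcp_pos: [0.4952, -0.348, 0.081]
ee_rot: [[0.985, -0.001, -0.175], [0.175, 0.001, 0.985], [-0.001, -1.0, 0.001]]
wrist_force: [-0.1, 0.5, -2.0]
gripper_width: 0.0267
```

```bash
python3 look.py b
```

```text
8.7 [ 0.4952 -0.348   0.081 ] [[ 0.9845 -0.0008 -0.1752]
 [ 0.1752  0.0005  0.9845]
 [-0.0006 -1.      0.0007]] [-0.104   0.5083 -2.0114] 0.026680940761704595
wrist 14605 [ 0.4641 -0.3747  0.0087] [ 0.5302 -0.317   0.1658]
flange z 0.008675958724001509 0.02056177881871038 0.022827390290497296 circ ((0.49697986245155334, -0.3507682681083679), 0.03414563089609146)
top ((0.4825998544692993, -0.332349568605423), 9.999999747378752e-05) 0.16577576697855026
side 289 [ 0.4663 -0.3655  0.0146] [ 0.5242 -0.3121  0.1233]
flange z 0.01459165195839257 0.020468435128021323 0.022928551137417152 circ ((0.4954775273799896, -0.33873075246810913), 0.029228229075670242)
top ((0.49349117279052734, -0.338198721408844), 0.009927397593855858) 0.12037633611112253
```

View pics/wrist_b.png

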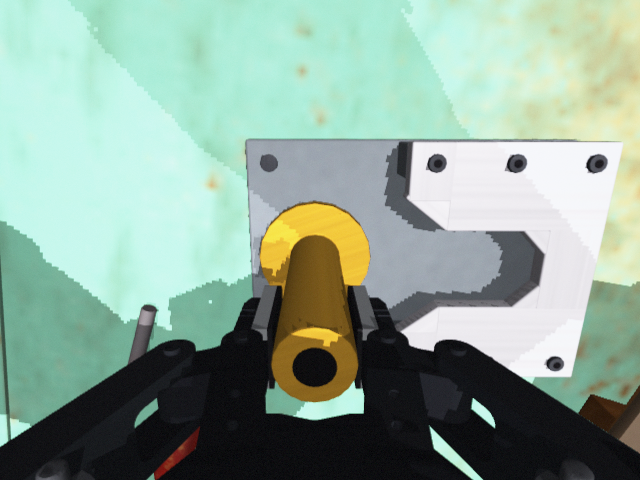

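View pics/sc_b.png

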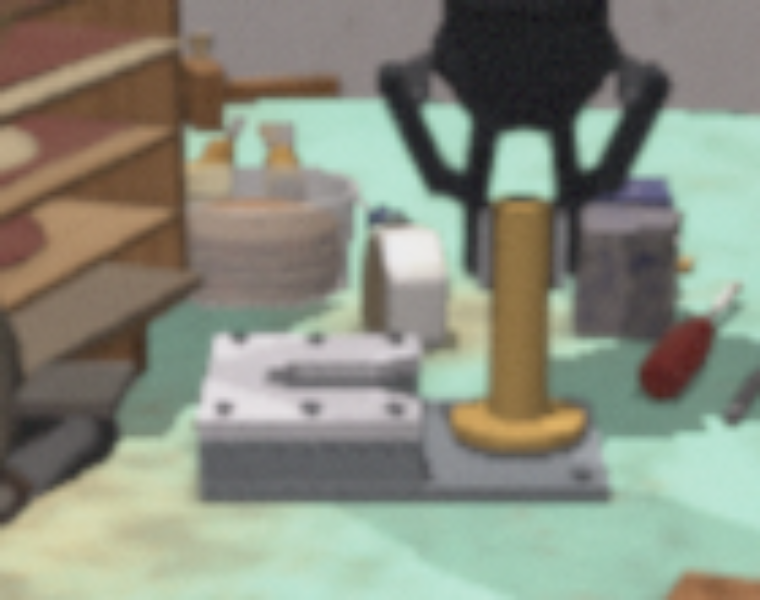

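Call:
move_arm(hand=[0, 0, 0, 0, 0], linear=[[10, 0, 0], [13, 0, 0], [13, 0, 0], [12, 0, 0], [0, 0, 0]], rotation=[[0, 0, 0], [0, 0, 0], [0, 0, 0], [0, 0, 0], [0, 0, 0]])

```text
t: 9.3
tcp_pos: [0.5449, -0.3393, 0.0811]
ee_rot: [[0.984, 0.001, -0.177], [0.177, -0.0, 0.984], [0.001, -1.0, -0.0]]
wrist_force: [-0.2, -0.1, -2.9]
gripper_width: 0.027
```

```bash
python3 look.py c
```

```text
9.3 [ 0.5449 -0.3393  0.0811] [[ 0.9842  0.0009 -0.1771]
 [ 0.1771 -0.0002  0.9842]
 [ 0.0009 -1.     -0.0003]] [-0.1804 -0.1037 -2.8797] 0.027008847776614237
wrist 13965 [ 0.5131 -0.3663  0.0072] [ 0.5783 -0.3095  0.1235]
flange z 0.007204849897744475 0.019718398111723184 0.021775299326378367 circ ((0.5448257923126221, -0.34218698740005493), 0.034222837537527084)
top ((0.5447922348976135, -0.33983492851257324), 0.014803485944867134) 0.12169427756099868
side 220 [ 0.5137 -0.3544  0.0144] [ 0.5549 -0.3103  0.123 ]
flange z 0.014448132668279823 0.020067235916841647 0.021518251091511453 circ ((0.5289566516876221, -0.3322562575340271), 0.022479018196463585)
top ((0.5435051918029785, -0.3324319124221802), 0.0111665865406394) 0.12109911955615876
```

View pics/wrist_c.png

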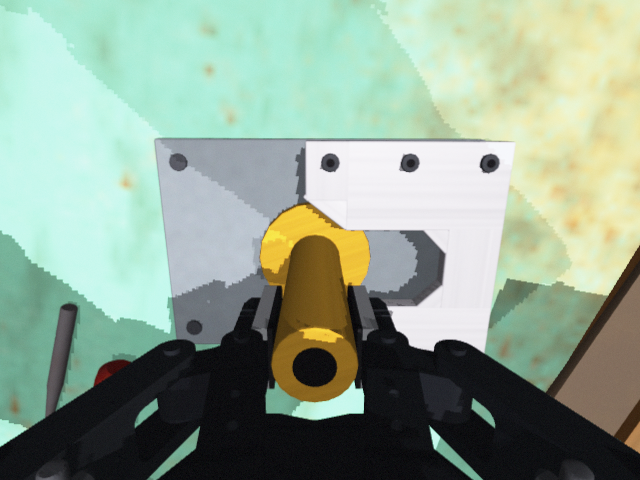

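Call:
move_arm(hand=[0, 0, 0, 0, 0, 0, 0], linear=[[10, 0, 0], [13, 0, 0], [12, 0, 0], [8, 0, 0], [4, 0, 0], [0, 0, 0], [0, 0, 0]], rotation=[[0, 0, 0], [0, 0, 0], [0, 0, 0], [0, 0, 0], [0, 0, 0], [0, 0, 0], [0, 0, 0]])

```text
t: 10.1
tcp_pos: [0.5887, -0.3315, 0.0811]
ee_rot: [[0.984, -0.001, -0.176], [0.176, 0.0, 0.984], [-0.001, -1.0, 0.0]]
wrist_force: [-0.3, 0.9, -3.8]
gripper_width: 0.0266
```

```bash
python3 look.py d
```

```text
10.1 [ 0.5887 -0.3315  0.0811] [[ 0.9845 -0.0006 -0.1756]
 [ 0.1756  0.0003  0.9845]
 [-0.0005 -1.      0.0003]] [-0.3386  0.946  -3.8086] 0.026620232522098452
wrist 11790 [ 0.558  -0.3581  0.0076] [ 0.6156 -0.3145  0.124 ]
flange z 0.0076426416180589984 0.01993800578479729 0.022095150680383896 circ ((0.5859528183937073, -0.33621659874916077), 0.02999281883239746)
top ((0.5890250205993652, -0.33191946148872375), 0.01460963487625122) 0.1219165560694466
side 155 [ 0.5762 -0.3314  0.0416] [ 0.5987 -0.313   0.1234]
top ((0.5875811576843262, -0.3212895393371582), 0.010110477916896343) 0.12083596488070808
```

View pics/wrist_d.png

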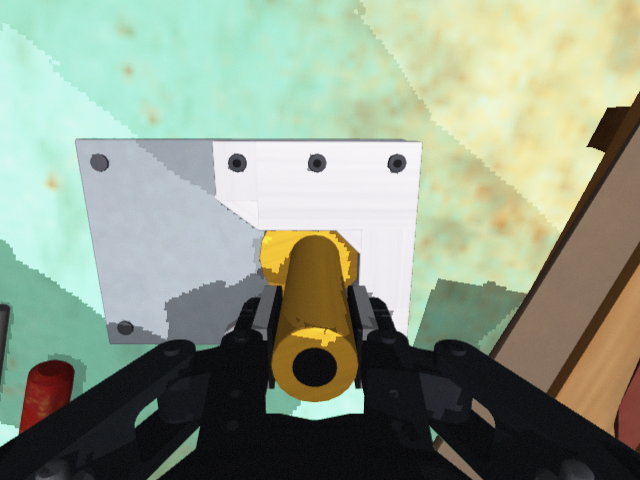

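Call:
move_arm(hand=[0, 0, 0, 0, 0, 0], linear=[[3, 1, 0], [0, 1, 0], [0, 1, 0], [0, 1, 0], [0, 0, 0], [0, 0, 0]], rotation=[[0, 0, 0], [0, 0, 0], [0, 0, 0], [0, 0, 0], [0, 0, 0], [0, 0, 0]])

```text
t: 10.8
tcp_pos: [0.5919, -0.3311, 0.0775]
ee_rot: [[0.984, 0.0, -0.175], [0.175, -0.0, 0.984], [0.0, -1.0, -0.0]]
wrist_force: [-0.8, 0.1, 0.6]
gripper_width: 0.0269
```

Call:
move_arm(hand=[1, 1, 1, 1, 1, 1, 1, 1], linear=[[0, 0, 0], [0, 0, 0], [0, 0, 0], [0, 0, 0], [0, 0, 0], [0, 0, 0], [0, 0, 0], [0, 0, 0]], rotation=[[0, 0, 0], [0, 0, 0], [0, 0, 0], [0, 0, 0], [0, 0, 0], [0, 0, 0], [0, 0, 0], [0, 0, 0]])

```text
t: 11.6
tcp_pos: [0.592, -0.331, 0.0773]
ee_rot: [[0.984, -0.0, -0.176], [0.176, 0.0, 0.984], [0.0, -1.0, 0.0]]
wrist_force: [-0.1, 0.3, 0.4]
gripper_width: 0.0853
```

```bash
python3 look.py e
```

```text
11.6 [ 0.592  -0.331   0.0773] [[ 0.9845 -0.     -0.1755]
 [ 0.1755  0.0001  0.9845]
 [ 0.     -1.      0.0001]] [-0.0817  0.3411  0.4155] 0.08533347834875434
wrist 11303 [ 0.5503 -0.3606  0.0073] [ 0.6363 -0.3099  0.1687]
flange z 0.007337325285221519 0.01633452620421756 0.16874381370731925 circ ((0.5926334857940674, -0.3300628066062927), 0.04372664913535118)
top ((0.6047728657722473, -0.30988651514053345), 9.999999747378752e-05) 0.16874381370731925
side 171 [ 0.5799 -0.3313  0.039 ] [ 0.6016 -0.3135  0.1196]
top ((0.5901556611061096, -0.320871502161026), 0.0105745242908597) 0.11657238337497855
```

View pics/wrist_e.png

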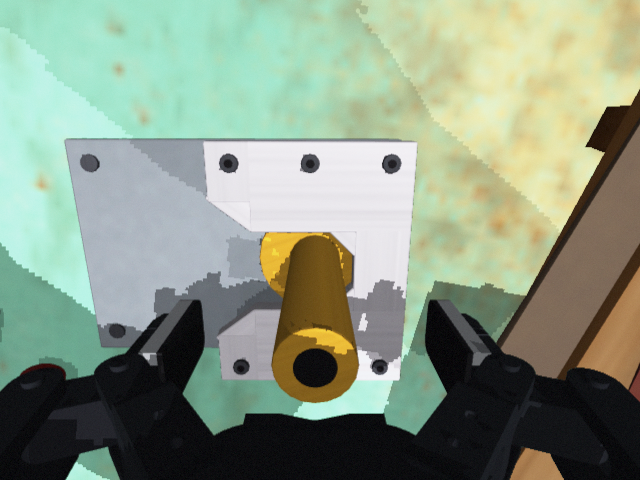

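The sleeve is released and standing, with its flange at (290,262) under the plate. I'll retreat straight up.

Call:
move_arm(hand=[1, 1, 1, 1, 1, 1, 1], linear=[[0, -15, 0], [0, -30, 0], [0, -40, 0], [0, -40, 0], [0, -25, 0], [0, 0, 0], [0, 0, 0]], rotation=[[0, 0, 0], [0, 0, 0], [0, 0, 0], [0, 0, 0], [0, 0, 0], [0, 0, 0], [0, 0, 0]])

```text
t: 12.4
tcp_pos: [0.5921, -0.3312, 0.2276]
ee_rot: [[0.984, 0.001, -0.175], [0.175, -0.0, 0.984], [0.001, -1.0, -0.001]]
wrist_force: [1.2, 0.2, -0.7]
gripper_width: 0.0853
```

```bash
python3 look.py f; python3 - <<'E'
from h import *
s=r.place_of('side','steel_sleeve');print(s)
E
```

```text
12.4 [ 0.5921 -0.3312  0.2276] [[ 0.9845  0.0009 -0.1754]
 [ 0.1754 -0.0004  0.9845]
 [ 0.0008 -1.     -0.0006]] [ 1.1674  0.1747 -0.73  ] 0.08526226434049469
wrist 2509 [ 0.5496 -0.3622  0.0066] [ 0.6343 -0.3125  0.2758]
flange z 0.0066384640342606605 0.01518180294310556 0.2758438576518507 circ ((0.5916723608970642, -0.32793128490448), 0.043065108358860016)
top ((0.6336759328842163, -0.31939125061035156), 0.0030606151558458805) 0.2747797635726893
side 171 [ 0.5806 -0.3283  0.0412] [ 0.6014 -0.3138  0.1197]
top ((0.590274453163147, -0.3220190405845642), 0.010768438689410686) 0.11722553723010806
[{'at': [290.5, 339.6], 'score': 0.9}]
```

View pics/wrist_f.png

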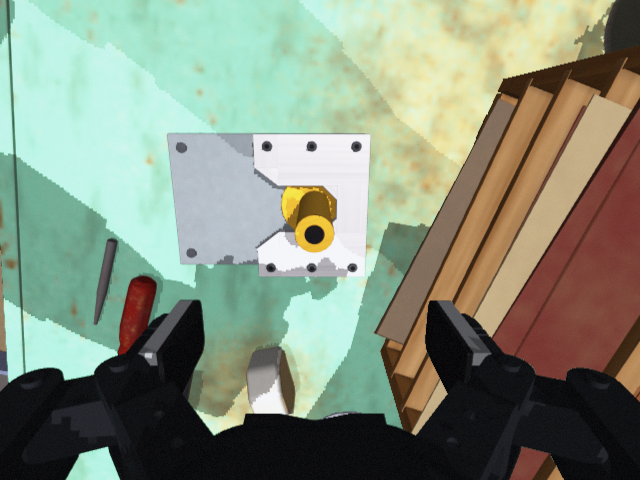

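View pics/sc_f.png

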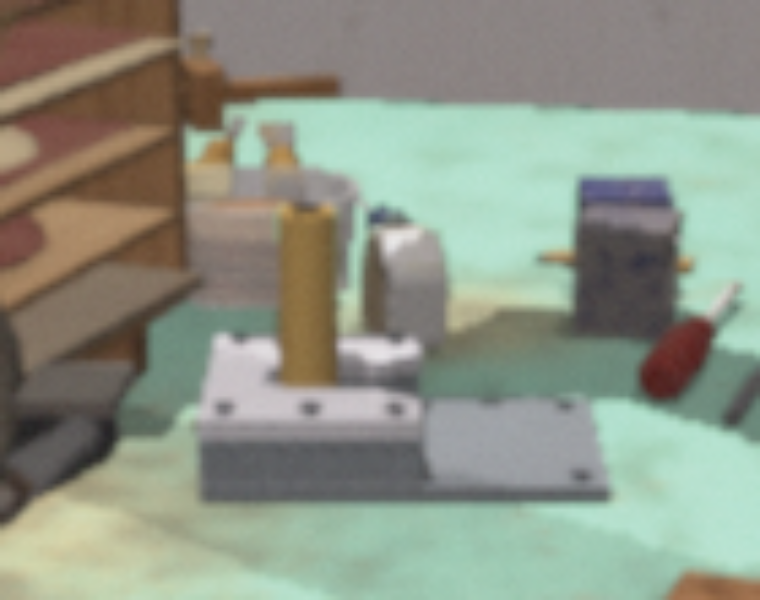

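```bash
python3 - <<'E'
from plant import r
print(r.hand_in())
E
```

```text
the job is handed in; nothing more can be done
None
```

The brass sleeve is in the jig: upright in the slot at the seat, flange under the keeper plate, released, with the gripper clear above it. I handed the job in at about 12.5 s; `hand_in` reports no verdict.

- **What I did:** I chose the brass-yellow sleeve rather than the orange look-alike and gripped it near the top of the barrel. I carried it to the entry point and slid it 95 mm along the slot about 4 mm above the base plate. Then I lowered it until the wrist force showed contact, opened the gripper and went straight up.
- **Sleeve position:** at release the tool was at (0.592, -0.331), against a seat measured at (0.590, -0.331), so about 2 mm off.
- **Sleeve height:** the barrel top read about 0.118 m (seated, 8 + 110 mm) and the flange top about 0.016 m (8 + 8 mm). Both fit the flange lying flat on the base plate.
- **Steel sleeve:** it shows at the same place in the side camera, within 2 pixels of the start.
- **Checks that disagreed:** in the last two looks, the wrist camera's colour-based fits for the barrel top and flange circle picked up other pixels, so I ignored them. The side camera's circle fit only sees one face of the barrel, which puts it about 10 mm off in y.

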